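# Set the bag spreader and hold its tweezers at the marked gap

### The arm

A 6-joint arm with a two-finger parallel gripper is mounted at the origin on the work surface. World frame = base frame: x ahead of the robot, y to its left, z up, the work surface at z = 0. Lengths are in m, angles in degrees, forces in N, time in s.
With the tool pointing down it reaches from about 0.275 to 0.875 m from the base axis. Payload 12.5 kg.
Tool frame: the origin (TCP) lies between the finger pads; the fingertips stand 22 mm ahead of it and the grasp point (between the pads) lies 3 mm ahead of it; z points along the fingers, y is the direction in which the jaws open and shut (so a half turn about z gives the same grasp; the last joint's range is limited). The gripper opens to 85 mm and grips with 20 to 120 N. Pads are 22 mm wide; open, the fingers measure 114 mm over their backs; the gripper's body (76 mm by 85 mm) begins 54 mm behind the grasp point. The pads swing forward as they close: fully open they stand 13 mm farther back than shut.
Start: joints at [65.111, 20.094, 94.641, -0, 65.266, -4.847], TCP at [0.188, 0.517, 0.253] pointing down, gripper open.
Joint ranges: [-157.81, 157.81], [-45, 120.19], [0.68, 151.7], [-89.99, 269.99], [4.06, 180], [-164.3, 164.3]. Speed limits (degrees/s): [127.2, 127.2, 159.86, 180, 180, 180].

### API

Orientations are given as [roll, pitch, yaw] about the fixed x, y, z axes, in that order (R = Rz(yaw) Ry(pitch) Rx(roll)).
In Python, from bench import bot gives the robot as it stands.
- The arm moves only by the tool send_rows, never from a script. Its argument "steps" is a list of rows, each a list of 5 numbers: the opening in per cent of the stroke, from 0 (shut) to 100 (fully open), then the shift along the tool's x, y, z in m, then the turn about the tool's z in rad. In form: [[grip, tx, ty, tz, yaw], ...]. A call has 1 to 5 rows; each row shifts and turns the commanded pose from where the row before left it, along the tool's axes as they then stand; what a row does not reach is not made up. A row lasts 1/8 s, in which the tool goes at most 62.5 mm and 10.7 degrees, less where a joint would pass 70% of its speed; a pose out of reach is approached as far as the arm can. A call with a gripper value outside its range is refused whole. The fingers move at their own pace and stop on an object; the grip force is fixed at half the most. Time passes only in rows, so rows that do not move let the fingers close. It gives the time, the measured TCP pose, the force and the opening at its end, in the units of the state.
- bot.sense(): the state, without advancing time (a new reading comes with each control period).
- bot.camera(name): name is "side" or "top"; returns a dict with "frame" (480x640x3 uint8, red, green, blue), "K" (3x3 intrinsics, pixels), "rvec" (rotation vector, rad) and "tvec" (3), from world to camera coordinates, as OpenCV has them. Camera axes: x right, y down, z forward; pixel columns grow to the right and rows downward; lengths in m; the calibration is good to about 2 mm. A picture is of the moment at which its call begins. There is no depth.
- bot.finish_job(): hands the job in, once; it reports no verdict.
The state is a dict: "time_s": time; "qpos": joint angles; "joint_vel": joint speeds; "joint_efforts": joint torques, N m; "position": TCP position; "eef_rot": TCP orientation; "ft_force": force on the tool from outside, world axes, zero at the start; "moment": the same for the moment, N m; "finger_gap": finger opening in m.
Only numpy, scipy, OpenCV 4.12 (cv2) and the standard library are available. Lean on these libraries where they do the work, as an engineer would, in place of code of your own. Each camera call takes 0.05 s, during which the arm holds its last target.

### The job

Get the bag spreader ready for a bag to be slipped on: throw its lever from the parked middle notch into the notch marked by the standing pin, which slides the matching pair of gap lines under the tweezer tips. Then squeeze the sprung tweezers by their two barrels until the gap between the tips matches that pair of lines, and finish while still holding the gap steady, with the fingers on the tweezers and the lever in its notch. Leave the other things on the bench where they are.

Things in the scene. Friction and masses are not known exactly. Their poses are not given: they have to be found in the camera images.
- station: Bag spreader bolted down: aluminium base plate, x -0.11..0.15, y -0.18..0.18 m in its own frame, top at z = 0.012; origin on the bench. x runs along the tweezers from heel to tips, y to its left, z up. Tweezers at y = 0.08: heel clamp (60 mm wide, top z = 0.078) at x = -0.08, tips at x = 0.08. Lever hinge at x = 0.06, y = -0.09. Stands turned by up to 0.35 rad.
- lever (a joint): Lever angle about its upright hinge, rad, counter-clockwise from above. 0: middle (parked) notch, where it starts, lever pointing along station -x. +0.5: right notch (station -y side). -0.5: left notch. Notches are gaps between steel ribs; a spring plunger snaps in from within 0.08 rad and holds. About 6 N at the knob to leave a notch; elsewhere it moves easily and stays put. Stops at +-0.62.
- lever_knob (a point): Middle of the lever's upright black round grip, 88 mm from the hinge axis: 22 mm diameter, from z = 0.056 to 0.096, this point at z = 0.078. It can be pinched from above and led round the arc, or pushed sideways.
- lever_hinge (a point): Point on the lever's upright hinge axis, at z = 0.04.
- notch_right (a point): Where the knob's axis is when the lever is in the right notch (point at z = 0.04).
- notch_left (a point): Where the knob's axis is when the lever is in the left notch (point at z = 0.04).
- pin: The marker: upright steel pin, 10 mm diameter, standing 30 mm high on a 14 mm collar. It stands in the base plate just outside the notch to be used, 122 mm from the lever hinge, in line with that notch; 34 mm beyond the knob's place. Origin at its foot, z = 0.012. Fixed.
- plug: Flat steel blanking plug, 14 mm diameter and 4 mm high, in the same kind of hole outside the other notch (not to be used). Origin at its foot. Fixed.
- blade_l: Left (+y) blade of the big sprung steel tweezers: 150 x 3 x 14 mm, on an upright pivot at the heel clamp (its origin, z = 0.060), x along it to the tip. 105 mm from the pivot it has an upright dark round barrel, 12 mm diameter, z = 0.049 to 0.075, where the fingers squeeze. Springs outwards: at the barrel 3 N at rest, 6.5 N at the small gap. Stop at a tip gap of 5 mm.
- blade_r: Right (-y) blade, mirror image of the left one.
- tip_l (a point): Inner face of the left blade's tip at its lower end (z = 0.030), 150 mm from the pivot; the tip is turned down towards the gauge. The tip gap is the distance from tip_l to tip_r: 48 mm when free.
- tip_r (a point): Inner face of the right blade's tip, likewise.
- barrel_l (a point): Outermost point of the left barrel, z = 0.062. Outer width over both barrels: 54 mm free, about 40.5 mm at a 28 mm tip gap, 30.5 mm at a 14 mm tip gap; the tip gap changes 1.43 mm per mm of width. Below the barrels nothing stands above z = 0.022. Fingers come from above, one outside each barrel.
- barrel_r (a point): Outermost point of the right barrel, likewise.
- gauge (a joint): Slide of the white gauge plate (100 x 76 mm, top z = 0.019) under the tips, m along station x, moved by the lever (0.04 m per rad). It bears two pairs of dark lines along x. Lever in right notch (+0.02): narrow pair, 14 mm between line centres, under the tips; left notch (-0.02): wide pair, 28 mm. Tip gap is right when the tips' inner faces are as far apart as the line centres.
- knocker: Bystander: brass door knocker lying flat, 100 x 70 x 20 mm. Origin at its underside.
- votive: Bystander: frosted glass votive, 68 mm diameter, 70 mm high, standing left of the station. Origin at its underside.
- truck: Bystander: red plastic toy truck, 120 x 64 x 62 mm, right of the station. Origin at its underside.
- tape: Bystander: roll of clear packing tape lying flat, 100 mm diameter, 48 mm high. Origin at its underside.
- carton: Bystander: small closed carton, 80 x 110 x 60 mm. Origin at its underside.
- tin: Bystander: round tin, 60 mm diameter, 75 mm high. Origin at its underside.

How it is judged:
By the outcome, as a careful person would: the job done as asked, in the order asked, and still so for the second after the job is handed in, while the arm keeps its last pose, push and grip.
It also fails if it takes over 43 s, if anything falls off the work surface, if the arm or the gripper's body presses on something with over 40 N, if the wrist force passes 120 N, or if a joint passes its speed limit or range.

## Working session

There is one attempt and no reset: what is moved stays moved. The work goes in short steps, Python scripts to look and compute and a tool call to move; the robot and the scene stay as the last step left them, time stands still between calls to the robot, and variables do not carry over. Pictures are saved under pics/ and viewed, and the job is handed in when it is done.

Besides the shell and the picture viewer there is one more tool, called after "Request:" by a JSON object that holds its "fn" and its "kwargs". send_rows: Moves the arm, as the interface text tells. Its arguments: {"type":"object","properties":{"steps":{"type":"array"}},"required":["steps"]}

```bash
mkdir -p pics; ls
cat > h.py <<'E'
import numpy as np, cv2
from bench import bot
def cam(n,save=None):
    c=bot.camera(n)
    if save: cv2.imwrite('pics/'+save,c['frame'][:,:,::-1])
    return c
def ray(c,uv,z):
    R,_=cv2.Rodrigues(np.array(c['rvec'],float)); t=np.array(c['tvec'],float).ravel()
    o=-R.T@t; d=R.T@np.linalg.inv(np.array(c['K']))@np.array([uv[0],uv[1],1.])
    return o+d*(z-o[2])/d[2]
def proj(c,p):
    return cv2.projectPoints(np.array(p,float).reshape(-1,3),np.array(c['rvec'],float),np.array(c['tvec'],float),np.array(c['K'],float),None)[0].reshape(-1,2)
E
python3 - <<'E'
from h import *
import pickle
cs={n:cam(n,n+'0.png') for n in('top','side')}
pickle.dump(cs,open('c0.pkl','wb'))
for n,c in cs.items():
    R,_=cv2.Rodrigues(np.array(c['rvec'])); print(n,c['K'],-R.T@np.array(c['tvec']).ravel())
print(bot.sense())
E
```

```text
pics
top [[505.59652959   0.         324.80237194]
 [  0.         505.59652959 232.15618595]
 [  0.           0.           1.        ]] [0.41828591 0.0091388  0.87556497]
side [[479.87511566   0.         328.99173096]
 [  0.         479.87511566 242.4265843 ]
 [  0.           0.           1.        ]] [ 0.30672496 -0.64997627  0.4983043 ]
{'time_s': 0.1, 'qpos': array([ 6.51117707e+01,  2.01225015e+01,  9.46721264e+01, -3.10453455e-05,
        6.52640850e+01, -4.84880566e+00]), 'joint_vel': array([-0.04214338,  0.07009536,  0.01050207, -0.00151137,  0.05706423,
        0.01357284]), 'joint_efforts': array([ 5.09228721e-04, -5.06834328e+01, -2.91878843e+01, -6.69914607e-05,
        2.64044531e-03, -5.88062164e-06]), 'position': array([0.18834731, 0.51646844, 0.25280795]), 'eef_rot': array([-1.79941495e+02, -4.93471725e-03,  1.59960587e+02]), 'ft_force': array([-0.13312464, -0.02159008, -0.40954025]), 'moment': array([ 0.00612738, -0.0321078 , -0.00266772]), 'finger_gap': 0.08548133697086728}
```

View pics/top0.png

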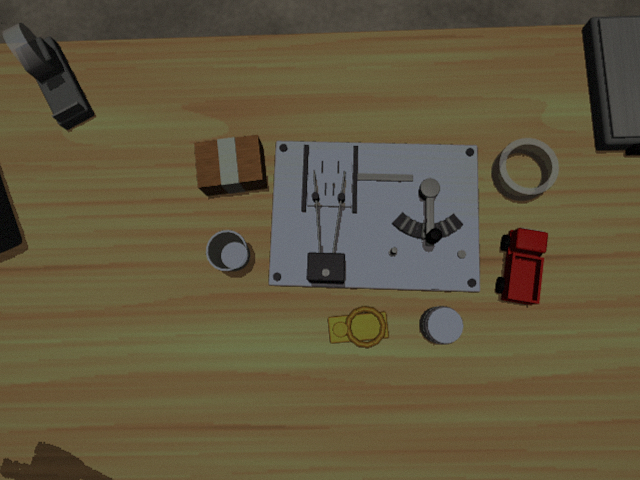

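View pics/side0.png

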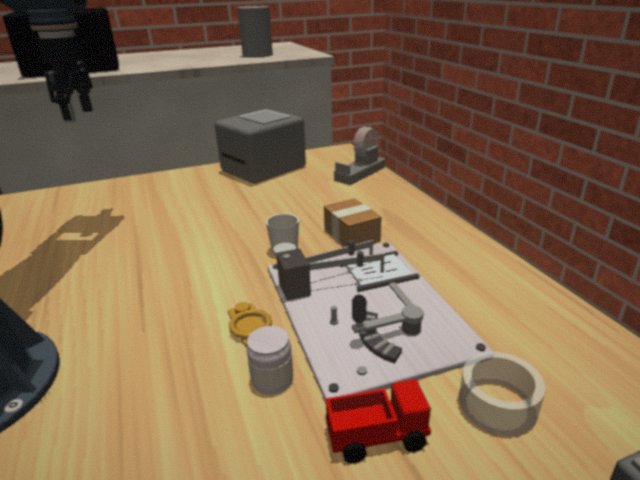

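Top view: the pin stands at (393,251), on the tweezer side, and the flat plug is at (461,254). That makes it the left notch (-0.5), the wide pair and a 28 mm gap. Next I'll fit the station pose from the plate corners.

Run:
```python
from h import *
import pickle
cs=pickle.load(open('c0.pkl','rb'))
c=cs['top'];f=c['frame']
hsv=cv2.cvtColor(f,cv2.COLOR_RGB2HSV)
m=((hsv[...,1]<40)&(hsv[...,2]>90)).astype(np.uint8)*255
m[:, :265]=0;m[:,485:]=0;m[:135]=0;m[298:]=0
m=cv2.morphologyEx(m,cv2.MORPH_OPEN,np.ones((3,3)))
k,_=cv2.findContours(m,cv2.RETR_EXTERNAL,cv2.CHAIN_APPROX_NONE)
k=max(k,key=cv2.contourArea); h=cv2.convexHull(k)[:,0].astype(float)
W=np.array([ray(c,p,0.012)[:2] for p in h])
r=cv2.minAreaRect(W.astype(np.float32)*1000);print(r)
b=cv2.boxPoints(r)/1000;print(b)
big=cv2.resize(f[130:300,260:490],None,fx=3.4,fy=3.4,interpolation=cv2.INTER_CUBIC)
cv2.imwrite('pics/z0.png',big[:,:,::-1])
# line along long edges
```

```text
((596.5820922851562, -81.98591613769531), (302.8151550292969, 257.0564270019531), 87.0605239868164)
[[ 0.46045864 -0.22660324]
 [ 0.7171768  -0.23978534]
 [ 0.7327056   0.06263141]
 [ 0.47598737  0.07581351]]
```

View pics/z0.png

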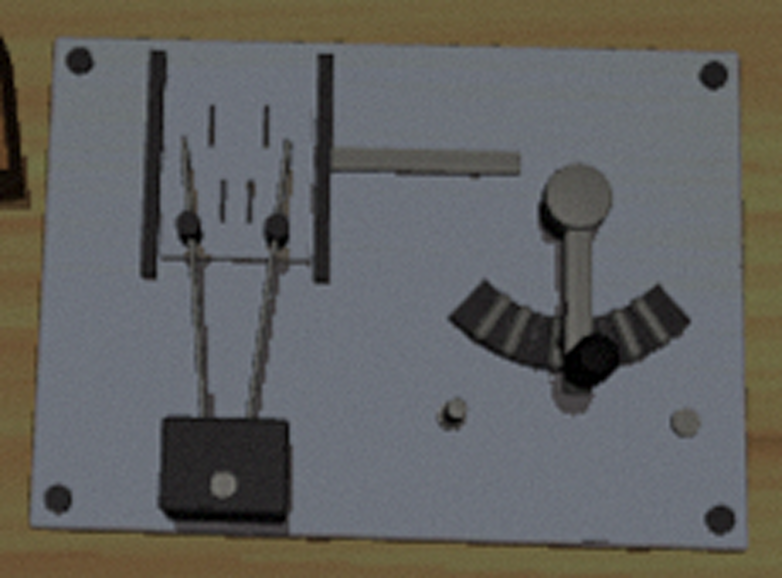

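```bash
cat >> h.py <<'E'
def rigid(S,W):
    S=np.array(S);W=np.array(W);a=S-S.mean(0);b=W-W.mean(0)
    th=np.arctan2((a[:,0]*b[:,1]-a[:,1]*b[:,0]).sum(),(a*b).sum())
    R=np.array([[np.cos(th),-np.sin(th)],[np.sin(th),np.cos(th)]])
    return th,W.mean(0)-R@S.mean(0),R
E
python3 - <<'E'
from h import *
import pickle
cs=pickle.load(open('c0.pkl','rb'))
c=cs['top']
z=np.array([(55,37),(740,53),(747,549),(30,527)])/3.4+[260,130]
S=np.array([(.15,.18),(.15,-.18),(-.11,-.18),(-.11,.18)])
W=np.array([ray(c,p,.012)[:2] for p in z])
th,t,R=rigid(S,W);print('top',th,t);print((S@R.T+t-W)*1000)
# refine: knob top, hinge, pin
for n,p,zz in[('barl',(190,222),.075),('barr',(277,226),.075),('knob',(592,358),.096),('pinfoot',(446,420),.02),('plug',(685,423),.016),('clampknob',(222,484),.08)]:
    w=ray(c,np.array(p)/3.4+[260,130],zz)[:2];print(n,w,(w-t)@R)
s=cs['side']
for q in cs: print(q,proj(cs[q],[np.append(R@a+t,.012) for a in S]).round(0).tolist())
L=lambda x,y,z:np.append(R@np.array([x,y])+t,z)
P=[L(.06-.088,-.09,.096),L(.08,.08,.012),L(.022,.107,.062)]
for q in cs: print(q,proj(cs[q],P).round(1).tolist())
f=s['frame'];cv2.imwrite('pics/zs0.png',cv2.resize(f[230:410,255:505],None,fx=3.2,fy=3.2,interpolation=cv2.INTER_CUBIC)[:,:,::-1])
E
```

```text
top -0.05292370294807419 [ 0.57674663 -0.05454944]
[[ 1.19107974  1.00205439]
 [ 1.44735177 -0.95344952]
 [-1.71660989 -1.5612657 ]
 [-0.92182162  1.51266084]]
barl [0.61706653 0.04382265] [0.03505966 0.10036724]
barr [0.61401473 0.00224033] [0.0342118 0.0586817]
knob [ 0.54322701 -0.13984493] [-0.02896065 -0.08694922]
pinfoot [ 0.52576574 -0.08016612] [-0.04955442 -0.02827765]
plug [ 0.52207253 -0.19949935] [-0.04692984 -0.14763916]
clampknob [0.49070965 0.03073532] [-0.09042799  0.08061408]
top [[276.0, 140.0], [478.0, 145.0], [481.0, 292.0], [268.0, 286.0]]
side [[388.0, 241.0], [494.0, 353.0], [325.0, 401.0], [265.0, 265.0]]
top [[436.1, 234.7], [330.0, 179.4], [311.9, 204.8]]
side [[357.4, 297.4], [377.0, 272.0], [342.5, 247.7]]
```

View pics/zs0.png

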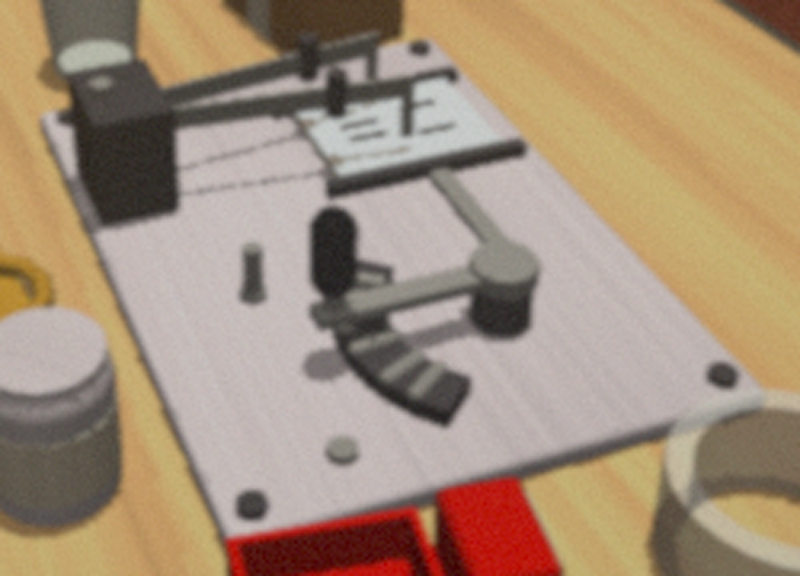

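The side view confirms it: the upright pin is at (334,315), on the tweezer side of the lever, and the plug is flat at (362,370). I'll turn the tool to the station axes, then plan in the station frame (tool = [-dx, dy, -dz]).

Add to h.py:
```python
TH=-0.0529;T=np.array([.57675,-.05455]);RS=np.array([[np.cos(TH),-np.sin(TH)],[np.sin(TH),np.cos(TH)]])
def goal(x,y,z):
    s=bot.sense();p=s['position'];q=(p[:2]-T)@RS
    a=np.deg2rad(s['eef_rot'][2]);d=RS@np.array([x,y])+T-p[:2]
    print('t',s['time_s'],'stn',q.round(4),'z',p[2].round(4),'yaw',s['eef_rot'][2],'gap',s['finger_gap'],'F',s['ft_force'].round(1))
    print('tool shift',round(d@[np.cos(a),np.sin(a)],4),round(d@[np.sin(a),-np.cos(a)],4),round(p[2]-z,4))
```

```text
(no output)
```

Request:
{"fn": "send_rows", "kwargs": {"steps": [[100, 0, 0, 0, -0.15], [100, 0, 0, 0, -0.147], [100, 0, 0, 0, 0]]}}

```text
time_s: 0.48
position: [0.1884, 0.5166, 0.253]
eef_rot: [-180.0, -0.0, 176.9]
ft_force: [0.1, 0.6, 0.2]
finger_gap: 0.0856
```

```bash
python3 -c "
from h import *
goal(-.0285,-.0885,.13)"
```

```text
t 0.475 stn [-0.418   0.5498] z 0.253 yaw 176.9186943885984 gap 0.08563163944920978 F [0.1 0.6 0.2]
tool shift -0.3901 -0.6379 0.123
```

Request:
{"fn": "send_rows", "kwargs": {"steps": [[100, -0.026, -0.0425, 0, 0], [100, -0.026, -0.0425, 0, 0], [100, -0.026, -0.0425, 0, 0], [100, -0.026, -0.0425, 0, 0], [100, -0.026, -0.0425, 0, 0]]}}

```text
time_s: 1.1
position: [0.3075, 0.2962, 0.2533]
eef_rot: [180.0, 0.0, 176.8]
ft_force: [0.5, 0.2, 0.6]
finger_gap: 0.0856
```

Request:
{"fn": "send_rows", "kwargs": {"steps": [[100, -0.026, -0.0425, 0, 0], [100, -0.026, -0.0425, 0, 0], [100, -0.026, -0.0425, 0, 0], [100, -0.026, -0.0425, 0, 0], [100, -0.026, -0.0425, 0, 0]]}}

```text
time_s: 1.72
position: [0.4262, 0.077, 0.2534]
eef_rot: [180.0, 0.0, 176.7]
ft_force: [0.1, 0.7, -0.5]
finger_gap: 0.0858
```

Request:
{"fn": "send_rows", "kwargs": {"steps": [[100, -0.026, -0.0425, 0, 0], [100, -0.026, -0.0425, 0, 0], [100, -0.026, -0.0425, 0, 0], [100, -0.026, -0.0425, 0, 0], [100, -0.026, -0.0425, 0, 0]]}}

```text
time_s: 2.35
position: [0.5448, -0.1421, 0.2532]
eef_rot: [180.0, -0.0, 176.7]
ft_force: [0.1, 0.9, -0.2]
finger_gap: 0.0853
```

Request:
{"fn": "send_rows", "kwargs": {"steps": [[100, 0, 0, 0.04, 0], [100, 0, 0, 0.04, 0], [100, 0, 0, 0, 0]]}}

```text
time_s: 2.72
position: [0.5429, -0.1401, 0.171]
eef_rot: [179.9, -0.3, 176.8]
ft_force: [0.4, -0.4, 0.1]
finger_gap: 0.0855
```

```bash
python3 -c "
from h import *
goal(-.0285,-.0885,.081)
c=cam('side','s1.png');cam('top','t1.png')"
```

```text
t 2.725 stn [-0.0293 -0.0872] z 0.171 yaw 176.80202577750939 gap 0.08546806835994598 F [ 0.4 -0.4  0.1]
tool shift -0.0008 -0.0013 0.09
```

View pics/s1.png

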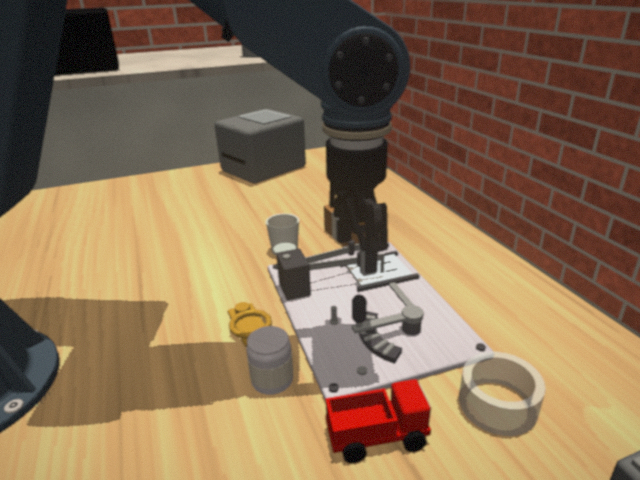

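View pics/t1.png

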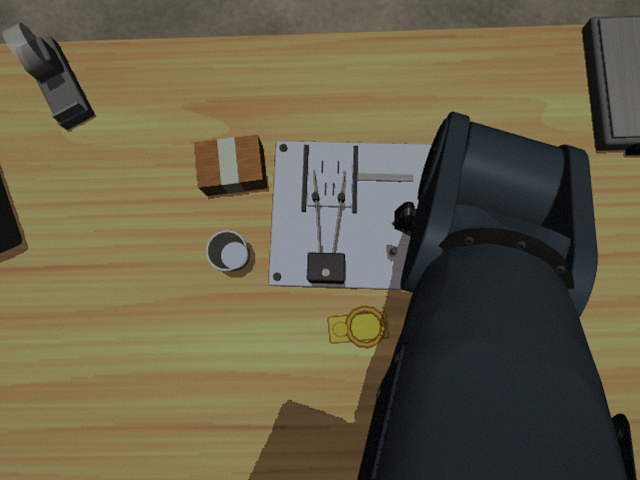

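The fingers hang open above the knob in both views. Lowering and closing on it now.

Request:
{"fn": "send_rows", "kwargs": {"steps": [[100, 0, -0.001, 0.04, 0], [100, 0, 0, 0.03, 0], [100, 0, 0, 0.018, 0], [100, 0, 0, 0, 0]]}}

```text
time_s: 3.32
position: [0.5445, -0.1415, 0.0856]
eef_rot: [180.0, -0.0, 177.0]
ft_force: [0.4, 0.8, 0.5]
finger_gap: 0.0852
```

Request:
{"fn": "send_rows", "kwargs": {"steps": [[20, 0, 0, 0, 0], [20, 0, 0, 0, 0], [20, 0, 0, 0, 0], [20, 0, 0, 0, 0], [20, 0, 0, 0, 0]]}}

```text
time_s: 3.95
position: [0.5443, -0.1427, 0.0861]
eef_rot: [-179.9, 0.0, 177.0]
ft_force: [-4.6, -7.7, 6.6]
finger_gap: 0.0201
```

```bash
python3 -c "
from h import *
goal(-.0172,-.0478,.081)
c=cam('side','s2.png')"
```

```text
t 3.95 stn [-0.0277 -0.0897] z 0.0861 yaw 176.98254725687391 gap 0.020095702798377545 F [-4.6 -7.7  6.6]
tool shift -0.0105 0.0419 0.0051
```

View pics/s2.png

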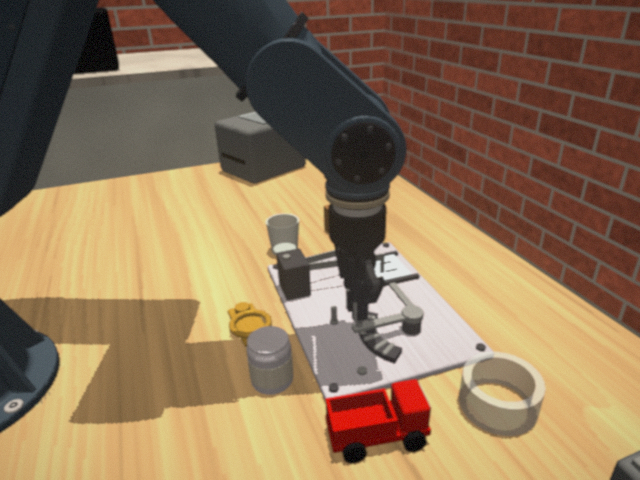

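The knob is pinched, and the TCP at station (-0.0277,-0.0897) agrees with the predicted knob position. Leading it 0.5 rad clockwise along the arc, with the tool turning along.

Request:
{"fn": "send_rows", "kwargs": {"steps": [[20, -0.00044, 0.0088, 0, 0.1], [20, -0.00044, 0.0088, 0, 0.1], [20, -0.00044, 0.0088, 0, 0.1], [20, -0.00044, 0.0088, 0, 0.1], [20, -0.00044, 0.0088, 0, 0.1]]}}

```text
time_s: 4.62
position: [0.5578, -0.0999, 0.0862]
eef_rot: [180.0, 0.1, 148.1]
ft_force: [-3.0, -8.0, 4.6]
finger_gap: 0.0202
```

Request:
{"fn": "send_rows", "kwargs": {"steps": [[20, 0, 0, 0, 0], [20, 0, 0, 0, 0]]}}

```text
time_s: 4.88
position: [0.5578, -0.1, 0.0861]
eef_rot: [180.0, 0.1, 148.3]
ft_force: [-0.6, -0.2, 6.4]
finger_gap: 0.0204
```

```bash
python3 -c "
from h import *
goal(-.0172,-.0478,.081)
c=cam('side','s3.png')"
```

```text
t 4.875 stn [-0.0166 -0.0464] z 0.0861 yaw 148.3410046011518 gap 0.020416166489155622 F [-0.6 -0.2  6.4]
tool shift -0.0001 -0.0016 0.0051
```

View pics/s3.png

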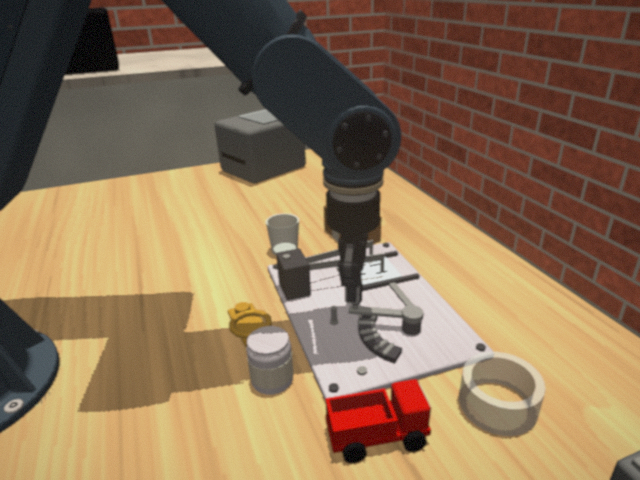

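The lever is swung over with the knob 1.6 mm from the notch, so it is inside the snap range. Releasing and lifting.

Request:
{"fn": "send_rows", "kwargs": {"steps": [[100, 0, 0, 0, 0], [100, 0, 0, 0, 0], [100, 0, 0, 0, 0], [100, 0, 0, -0.02, 0], [100, 0, 0, -0.03, 0]]}}

```text
time_s: 5.55
position: [0.5567, -0.0997, 0.1351]
eef_rot: [-180.0, -0.1, 148.3]
ft_force: [0.0, -0.3, 0.3]
finger_gap: 0.0853
```

Request:
{"fn": "send_rows", "kwargs": {"steps": [[100, 0, 0, -0.05, -0.17], [100, 0, 0, 0, -0.17], [100, 0, 0, 0, -0.16], [100, 0, 0, 0, 0]]}}

```text
time_s: 6.05
position: [0.5572, -0.0998, 0.1852]
eef_rot: [180.0, -0.0, 176.9]
ft_force: [0.2, -0.1, 0.5]
finger_gap: 0.0855
```

```bash
python3 -c "
from h import *
goal(.0345,.08,.0655)
cam('side','s4.png');c=cam('top')
print(proj(c,[np.append(RS@np.array([-.0172,-.0478])+T,.096)]))
f=c['frame'];cv2.imwrite('pics/z4.png',cv2.resize(f[130:300,260:490],None,fx=3.4,fy=3.4,interpolation=cv2.INTER_CUBIC)[:,:,::-1])"
```

```text
t 6.05 stn [-0.0172 -0.0463] z 0.1852 yaw 176.91211530422075 gap 0.08545804888632652 F [ 0.2 -0.1  0.5]
tool shift -0.0515 0.1263 0.1197
[[408.83872332 227.13058685]]
```

View pics/z4.png

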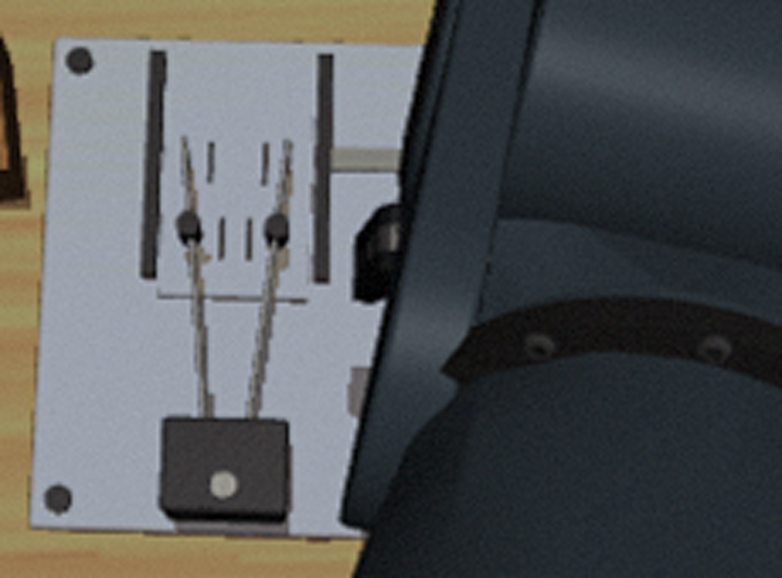

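View pics/s4.png

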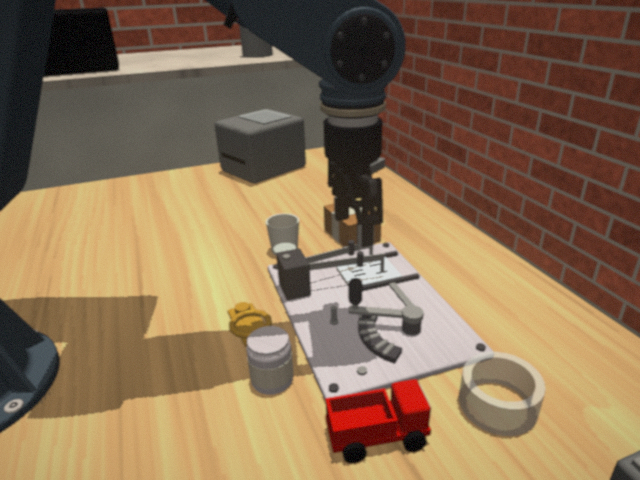

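The gauge has slid about 19 mm towards -x and the wide pair now lies under the tips: lines at zoom (210,160) and (265,162), tips at about (185,140) and (288,143). The lever lies at the left rib gap. Moving over the tweezers.

Request:
{"fn": "send_rows", "kwargs": {"steps": [[100, -0.017, 0.042, 0, 0], [100, -0.017, 0.042, 0, 0], [100, -0.0175, 0.0423, 0, 0], [100, 0, 0, 0.02, 0], [100, 0, 0, 0, 0]]}}

```text
time_s: 6.78
position: [0.6145, 0.0239, 0.1638]
eef_rot: [-180.0, -0.2, 176.9]
ft_force: [0.1, -0.1, 1.2]
finger_gap: 0.0855
```

```bash
python3 -c "
from h import *
goal(.0345,.08,.0635)
c=cam('side');d=cam('top','t5.png')
k=np.append(RS@np.array([-.0172,-.0478])+T,.096);print(proj(c,[k]),proj(d,[k]))
f=c['frame'];cv2.imwrite('pics/zs5.png',cv2.resize(f[200:380,255:505],None,fx=3.2,fy=3.2,interpolation=cv2.INTER_CUBIC)[:,:,::-1])"
```

```text
t 6.775 stn [0.0336 0.0803] z 0.1638 yaw 176.88037548389914 gap 0.08554088278306861 F [ 0.1 -0.1  1.2]
tool shift -0.0009 -0.0003 0.1003
[[353.56152513 280.45537908]] [[408.83872332 227.13058685]]
```

View pics/t5.png

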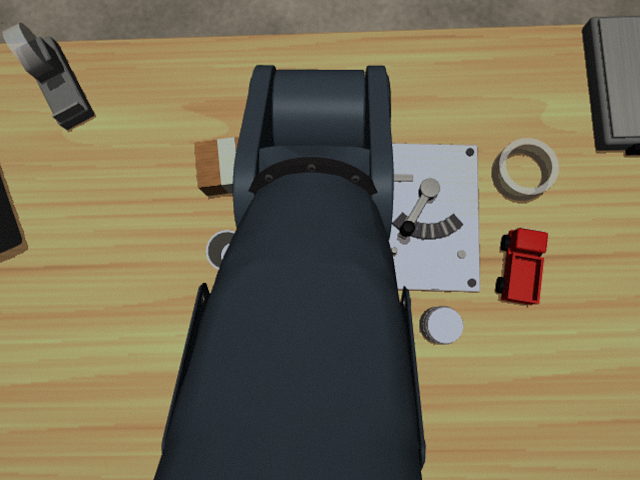

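View pics/zs5.png

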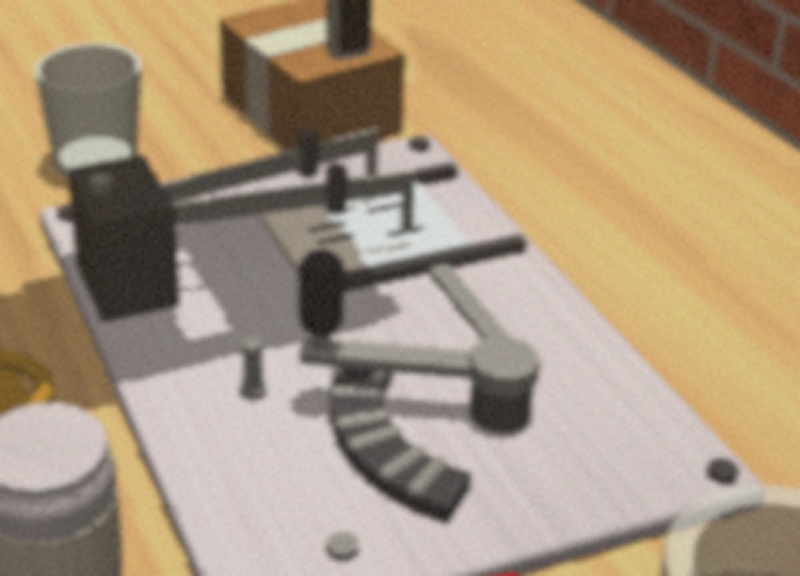

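The knob is at (408,228), against (409,227) predicted for the left notch. The arm hides the tips from the top camera, so I'll check the gap with the side camera and the finger opening. Descending.

Request:
{"fn": "send_rows", "kwargs": {"steps": [[100, -0.0009, 0, 0.04, 0], [100, 0, 0, 0.03, 0], [100, 0, 0, 0.02, 0], [100, 0, 0, 0.016, 0], [100, 0, 0, 0, 0]]}}

```text
time_s: 7.5
position: [0.616, 0.0233, 0.0588]
eef_rot: [-180.0, -0.1, 177.0]
ft_force: [0.3, -0.1, -0.6]
finger_gap: 0.0854
```

```bash
python3 -c "
from h import *
goal(.0345,.08,.058)
c=cam('side')
f=c['frame'];cv2.imwrite('pics/zs6.png',cv2.resize(f[200:320,275:435],None,fx=5,fy=5,interpolation=cv2.INTER_CUBIC)[:,:,::-1])"
```

```text
t 7.5 stn [0.0351 0.0799] z 0.0588 yaw 176.95089395944854 gap 0.0853979704265911 F [ 0.3 -0.1 -0.6]
tool shift 0.0006 0.0001 0.0008
```

View pics/zs6.png

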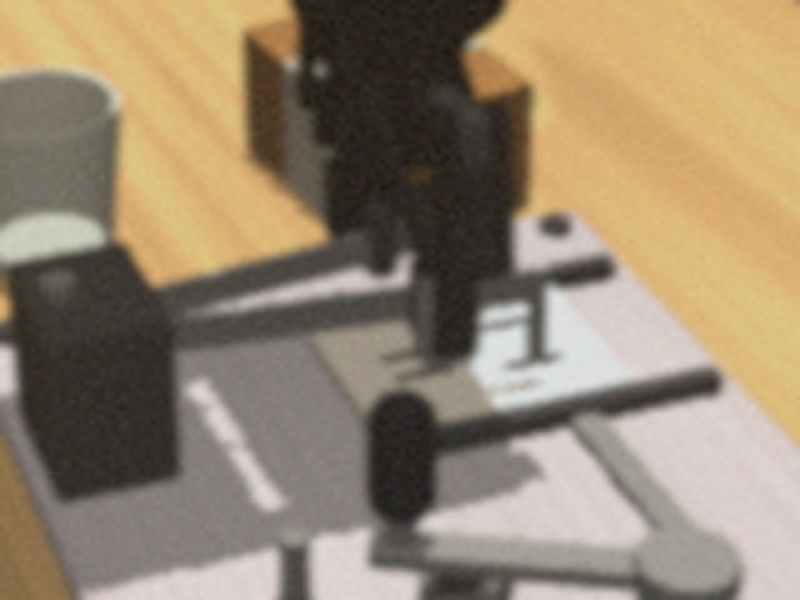

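Request:
{"fn": "send_rows", "kwargs": {"steps": [[60, 0, 0, 0, 0], [60, 0, 0, 0, 0], [55, 0, 0, 0, 0], [50, 0, 0, 0, 0], [50, 0, 0, 0, 0]]}}

```text
time_s: 8.18
position: [0.6171, 0.0235, 0.0604]
eef_rot: [180.0, 0.1, 177.0]
ft_force: [0.5, -0.4, 5.7]
finger_gap: 0.0428
```

Request:
{"fn": "send_rows", "kwargs": {"steps": [[48, 0, 0, 0, 0], [48, 0, 0, 0, 0], [48, 0, 0, 0, 0]]}}

```text
time_s: 8.55
position: [0.6171, 0.0235, 0.0605]
eef_rot: [180.0, 0.1, 177.0]
ft_force: [0.3, 0.3, 7.0]
finger_gap: 0.0412
```

```bash
python3 -c "
from h import *
goal(.0345,.08,.058)
for i in range(4):
  c=cam('side');print(bot.sense()['finger_gap'])
f=c['frame'];cv2.imwrite('pics/zs7.png',cv2.resize(f[225:305,335:435],None,fx=7.5,fy=7.5,interpolation=cv2.INTER_CUBIC)[:,:,::-1])"
```

```text
t 8.55 stn [0.0362 0.08  ] z 0.0605 yaw 176.97580200521355 gap 0.041225894474806894 F [0.3 0.3 7. ]
tool shift 0.0017 -0.0 0.0025
0.04085317010493081
0.04096490866224846
0.041016325570537526
0.04109418993330808
```

View pics/zs7.png

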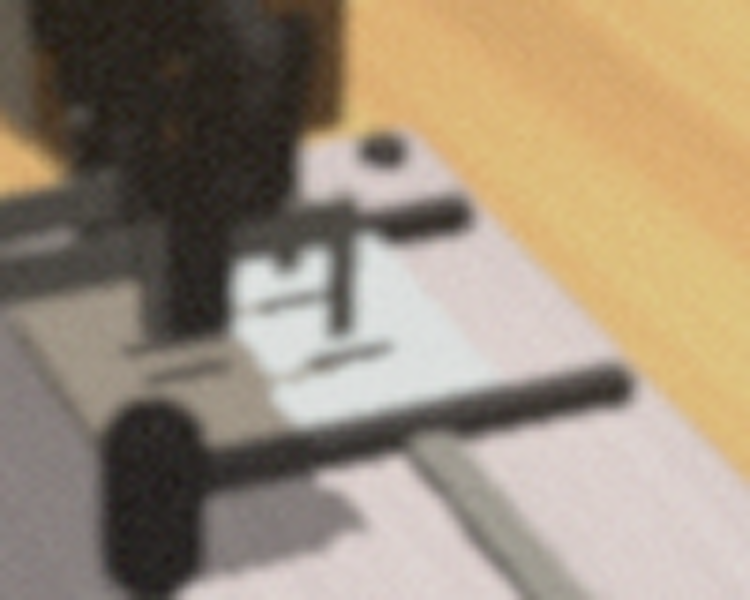

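```bash
cat > m.py <<'E'
from h import *
c=cam('side');f=c['frame']
big=cv2.resize(f[235:295,355:435],None,fx=10,fy=10,interpolation=cv2.INTER_CUBIC)
cv2.imwrite('pics/m_plain_%s.png'%__import__('sys').argv[1],big[:,:,::-1])
L=lambda x,y,z:np.append(RS@np.array([x,y])+T,z)
def z(p): return ((proj(c,p)-[355,235]+.5)*10-.5)
for x in(.06,.08,.1): print('line x',x,z([L(x,.066,.019),L(x,.094,.019)]).round(0).tolist())
for g in(24,26,28,30,32): print('tip gap',g,z([L(.08,.08-g/2000,.03),L(.08,.08-g/2000-.003,.03),L(.08,.08+g/2000,.03)]).round(0).tolist())
print(bot.sense()['finger_gap'])
E
python3 m.py 1
```

```text
line x 0.06 [[156.0, 402.0], [96.0, 326.0]]
line x 0.08 [[256.0, 381.0], [195.0, 306.0]]
line x 0.1 [[356.0, 360.0], [292.0, 285.0]]
tip gap 24 [[253.0, 325.0], [260.0, 333.0], [200.0, 261.0]]
tip gap 26 [[256.0, 327.0], [262.0, 335.0], [198.0, 258.0]]
tip gap 28 [[258.0, 330.0], [265.0, 338.0], [196.0, 256.0]]
tip gap 30 [[260.0, 333.0], [267.0, 341.0], [194.0, 253.0]]
tip gap 32 [[262.0, 335.0], [269.0, 344.0], [192.0, 250.0]]
0.041059496534082675
```

View pics/m_plain_1.png

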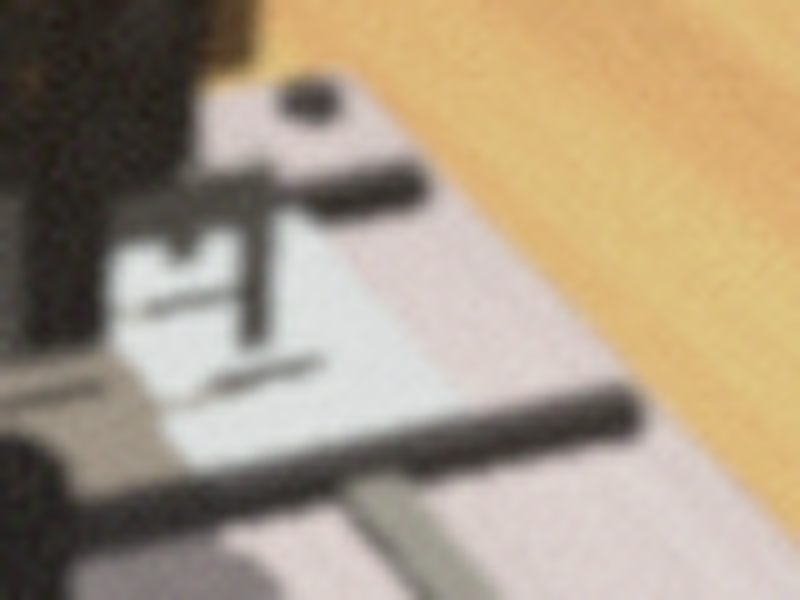

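Both tip ends are visible, left at (180,262) and right at (253,345) in the zoom. To calibrate, I'll measure the tips the same way in the free-state frame (s4, 48 mm) and now.

```bash
cat > m2.py <<'E'
from h import *
import sys
L=lambda x,y,z:np.append(RS@np.array([x,y])+T,z)
n=6
fr=[bot.camera('side') for _ in range(n)];c=fr[0]
now=np.mean([a['frame'].astype(float) for a in fr],0)
cv2.imwrite('pics/avg%s.png'%sys.argv[1],now[:,:,::-1])
old=[cv2.imread('pics/s%d.png'%i)[:,:,::-1].astype(float) for i in(0,4)]
def show(im,x0,y0,w,h): return cv2.resize(np.clip(im[y0:y0+h,x0:x0+w],0,255).astype(np.uint8),None,fx=14,fy=14,interpolation=cv2.INTER_CUBIC)
A=show(now,365,245,28,42);B=show(old[1],365,245,28,42)
cv2.imwrite('pics/cmp%s.png'%sys.argv[1],np.hstack([A,B])[:,:,::-1])
print(bot.sense()['finger_gap'],bot.sense()['time_s'])
g=lambda im:im[...,:].mean(2)
np.set_printoptions(linewidth=200)
print('now');print(g(now)[254:275,368:390].round(0).astype(int))
print('free');print(g(old[1])[248:276,368:390].round(0).astype(int))
for gp in(28,48):print(gp,proj(c,[L(.08,.08-gp/2000,.03),L(.08,.08-gp/2000-.003,.03),L(.08,.08+gp/2000,.03)]).round(1).tolist())
E
python3 m2.py 1
```

```text
[ WARN:0@7.728] global loadsave.cpp:1063 imwrite_ Unsupported depth image for selected encoder is fallbacked to CV_8U.
[ WARN:0@7.750] global loadsave.cpp:275 findDecoder imread_('pics/s0.png'): can't open/read file: check file path/integrity
Traceback (most recent call last):
  File "m2.py", line 8, in <module>
    old=[cv2.imread('pics/s%d.png'%i)[:,:,::-1].astype(float) for i in(0,4)]
         ~~~~~~~~~~~~~~~~~~~~~~~~~~~~^^^^^^^^^^
TypeError: 'NoneType' object is not subscriptable
```

```bash
sed -i "s#for i in(0,4)#for i in(1,4)#" m2.py; python3 m2.py 1 2>/dev/null
```

```text
0.041312276992350586 9.4
now
[[ 57  60  61  66  69  70  74  74  71  72  73  72  72  76  80  86  85  79  71  66  63  60]
 [ 68  69  70  73  73  73  72  74  73  72  72  74  72  78  90 102 101  86  65  56  52  54]
 [ 73  74  74  73  73  73  72  74  79  79  77  75  76  88 120 151 156 132  96  75  73  80]
 [ 73  74  74  73  73  72  80  94 107 110 101  85  79  97 145 186 198 183 154 135 131 138]
 [ 87  93  95  89  76  75  96 132 158 163 142 106  82 101 151 196 216 213 202 192 187 188]
 [141 149 147 127  92  86 119 167 200 199 169 118  83 102 151 197 219 222 220 216 210 206]
 [195 202 194 165 126 116 149 190 215 212 177 120  84 105 159 201 219 222 222 220 215 208]
 [218 222 214 193 171 168 189 211 222 213 174 119  84 111 169 207 222 222 221 221 218 214]
 [222 223 221 214 208 208 212 218 219 205 166 110  83 114 172 213 222 222 221 222 221 218]
 [222 222 220 220 212 206 203 199 196 179 143  97  77 113 173 212 221 222 222 222 222 220]
 [218 211 200 194 184 170 161 159 156 152 126  91  79 114 174 212 222 221 222 220 221 221]
 [201 185 161 154 157 158 160 163 173 175 150 104  80 114 174 212 221 
[... 2798 characters left out ...]
 216 194 148  97  84 120 175 204 213 216 221 220]
 [221 221 222 222 221 223 221 220 220 221 216 194 152  98  81 111 152 180 188 203 217 219]
 [222 219 219 221 219 221 219 218 212 205 198 174 134 102  92 107 128 151 170 197 216 222]
 [220 222 221 221 220 221 220 211 187 169 159 144 133 131 142 146 160 176 196 209 220 222]
 [221 221 221 220 221 219 216 204 179 162 162 165 172 187 196 200 203 210 218 220 222 220]
 [221 222 220 222 219 222 220 213 204 201 199 204 207 215 218 221 220 221 221 221 221 221]
 [221 221 220 220 220 221 219 219 217 219 216 208 206 208 209 215 221 221 223 221 222 221]]
28 [[380.3, 267.6], [381.0, 268.4], [374.1, 260.1]]
48 [[382.6, 270.3], [383.3, 271.1], [372.0, 257.6]]
```

View pics/cmp1.png

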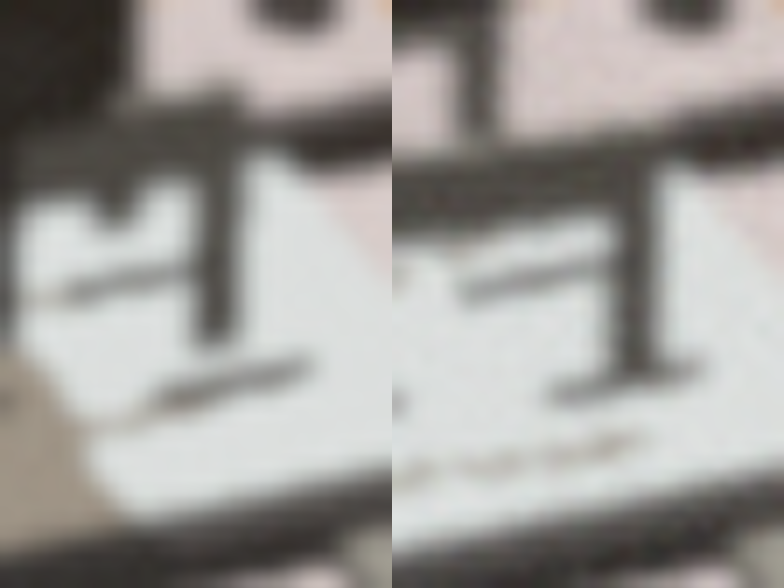

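At 48% the tip separation in the image, scaled by the line pair (8.85 px observed, 8.8 predicted for 28 mm), gives about 29 mm. The finger width of 41.05 mm implies 28.8 mm, so the two agree. A small further squeeze to about 40.4 mm should give 28 mm.

Request:
{"fn": "send_rows", "kwargs": {"steps": [[47.2, 0, 0, 0, 0], [47.2, 0, 0, 0, 0], [47.2, 0, 0, 0, 0], [47.2, 0, 0, 0, 0]]}}

```text
time_s: 9.9
position: [0.6172, 0.0235, 0.0605]
eef_rot: [180.0, 0.1, 177.0]
ft_force: [0.1, 0.6, 5.7]
finger_gap: 0.0404
```

```bash
python3 - <<'E' 2>/dev/null
from h import *
g=[];F=[]
for i in range(20):
    c=bot.camera('side');F.append(c['frame'].astype(float));s=bot.sense();g.append(s['finger_gap'])
print('gap',np.mean(g)*1000,np.std(g)*1000)
goal(.0345,.08,.058)
m=np.mean(F,0).mean(2)
np.set_printoptions(linewidth=200)
print(m[254:275,368:384].round(0).astype(int))
cam('side','s8.png');cam('top','t8.png')
E
```

```text
gap 40.42423788238011 0.21844337113130557
t 10.9 stn [0.0362 0.08  ] z 0.0605 yaw 176.97545006074714 gap 0.040226718788460035 F [0.2 0.7 6.9]
tool shift 0.0017 -0.0 0.0025
[[ 59  63  65  67  69  72  74  72  73  73  72  74  73  74  80  84]
 [ 70  71  72  73  73  73  72  72  73  73  73  74  74  77  90 103]
 [ 73  73  73  73  72  72  72  74  77  79  78  75  75  89 123 152]
 [ 74  74  77  76  73  73  79  93 105 110 102  85  78 103 152 190]
 [ 94 101 102  91  77  76  97 133 158 162 140 102  81 112 167 208]
 [149 157 153 128  92  84 117 166 199 198 165 111  81 114 172 213]
 [204 206 197 164 122 109 137 182 213 210 172 113  81 114 173 212]
 [222 222 215 192 166 160 173 199 217 212 171 112  80 114 173 212]
 [222 222 221 214 206 205 208 213 217 205 165 109  80 114 172 212]
 [222 221 221 218 214 206 202 200 195 179 143  98  79 115 173 211]
 [218 210 201 193 184 170 162 159 156 152 128  92  80 117 175 212]
 [201 184 162 153 156 159 159 163 173 174 149 103  84 121 177 213]
 [188 177 166 170 186 198 202 205 208 198 161 106  85 122 178 213]
 [208 207 206 209 216 220 221 221 219 199 154 102  85 123 179 213]
 [221 221 222 221 222 222 222 221 219 200 158 111  98 132 183 214]
 [220 222 221 221 221 221 221 222 221 210 179 150 145 165 194 215]
 [210 220 221 221 221 221 221 221 221 216 202 192 189 190 195 199]
 [189 211 220 221 221 221 222 220 213 205 197 190 181 170 162 157]
 [169 196 217 222 222 222 220 207 185 165 152 145 141 145 152 155]
 [158 184 208 219 220 219 208 186 156 135 130 139 157 180 194 201]
 [150 165 187 202 207 202 191 177 169 166 172 186 202 213 220 221]]
```

View pics/s8.png

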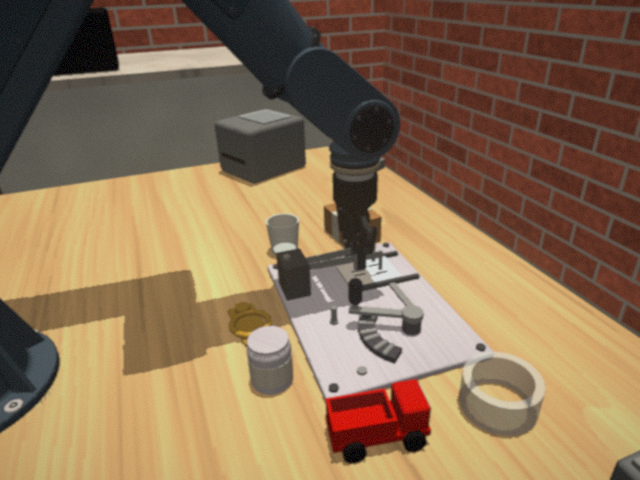

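View pics/t8.png

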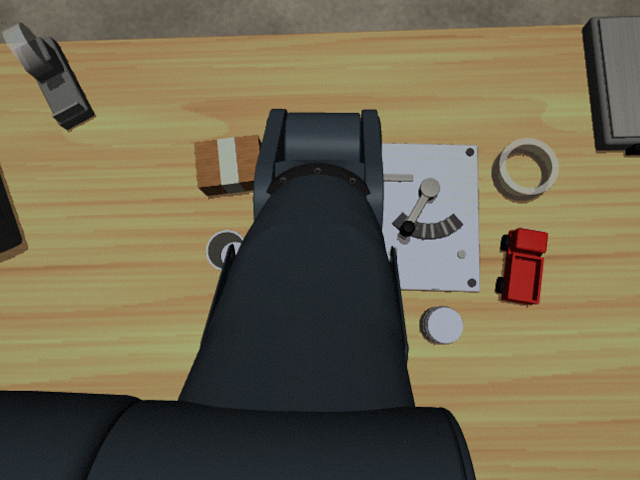

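The tips are now 8.3 px apart in rows, and the projection predicts 8.3 for 28 mm. The mean finger width is 40.4 mm. The lever is unmoved in its notch, with the knob at (408,228), and the bystanders are where they were. Handing in.

```bash
python3 -c "
from h import *
print(bot.finish_job())"
```

```text
the job is handed in; nothing more can be done
None
```

The job is handed in at about 11 s of the 43 s allowed, with the lever in the left notch and the tweezers held at about a 28 mm tip gap. No verdict came back.

**Lever:** The pin stands outside the left notch, so I pinched the knob and led it along the arc by -0.5 rad. I released it there and it stayed. The top view puts the knob at (408,228), against (409,227) predicted for the notch. The gauge slid about 19 mm, which brought the wide 28 mm pair of lines under the tips.

**Tweezers:** I squeezed the two barrels and was still holding them when I handed in.
- **Finger width:** the final reading averaged 40.4 mm, with 0.2 mm of noise. About 40.5 mm is what a 28 mm gap calls for.
- **Side view:** the rows of the tip ends are 8.3 px apart, which matches the prediction for 28 mm to within roughly 0.6 mm.

**Checks that were weaker or disagreed:**
- The arm hid the tips from the top camera, so the gap was not seen from above.
- Column positions in the side view are less sensitive. At the earlier 48% grip, the column spacing of the two tips suggested about 1 mm more gap than the rows did, and the right tip's shift from its free position suggested more still. I did not recheck either at the final grip.
- The finger width reading was about 1.8 mm low on the 22 mm knob under full grip.
- A steady upward force of about 6–7 N on the tool remained while gripping, probably pad friction.

The other things on the bench look unmoved in the last pictures, though the arm hid the door knocker and part of the votive from above.

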